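Switch on the cabinet's UV lamp at its guarded toggle

TASK

Switch on the cabinet's ultraviolet lamp at the control box: with a fingertip lift the hinged guard by its lip, flip the toggle beneath it over to on (away from the guard's lip), and let the guard drop shut over it again. Leave the unguarded light toggle and the timer knob as they are, and do not lift or shift anything standing around the box.

Things in the scene. Friction and masses are not known exactly. Their poses are not given: they have to be found in the camera images.
- control_box: White steel control box of the UV lamp, fixed: 160 (x) x 260 (y) x 70 high. Origin at the centre of its underside; x points away from the robot's side (front face at x = -80), z up. On its flat top, 27 behind the front edge, three controls stand in a row at y = -80, 0, +80 in changing order: guarded UV switch, unguarded light toggle, round timer knob.
- uv_switch: Guarded UV switch on the box top. Origin on the box top (70 above the bench), x points away from the box's front edge and the guard's lip, z up. Base plate 46 wide (y), 1.5 thick, x = -25 to +41. The guard's hinge line runs along y at x = +32, z = +10 between two ears 17 high, 46 over their outsides; the toggle's pivot is at x = -8, z = 0; the box's front edge at x = -27.
- uv_guard (a joint): Smoked plastic guard, an inverted box 36 wide, 36 high, 58 long from hinge to front wall, walls 2.5, 30 g; shut it hides the toggle. 0 = shut: lower rim at z = +6 of the switch frame, front wall at x = -26. Grows to 1.1 rad as the lip swings up and back. It never stays open: weight and a light spring shut it (under 0.5 N at the lip), so it lies on the finger that raises it.
- uv_guard_lip (a point): Middle of the lower outer edge of the lip by which the guard is lifted: a flat strip 36 wide (y), 3 thick, standing 12 out from the foot of the front wall. Shut, it spans x = -26 to -38, z = +6 to +9 of the switch frame, overhanging the box's front edge with free space below. The point is 70 from the hinge line towards the front.
- uv_toggle (a joint): Metal bat toggle under the guard, 28 long from its pivot (x = -8, z = 0 of the uv_switch frame), 6 thick at the foot to 9.6 near the tip. 0 = off, leaning 0.3 rad towards the guard's lip (-x of the switch); 0.6 = on, leaning 0.3 rad away from it. A snap action: about 4 N at the tip to move it from a stop; past the middle (0.3) it jumps over by itself and stays. It starts off.
- uv_toggle_tip (a point): Top end of the UV toggle, 28 from its pivot: 27 above the box top at either stop, 8 towards the lip from the pivot when off, 8 beyond the pivot when on.
- light_toggle (a joint): Unguarded metal toggle of the working light on the box top, the same lever as the UV toggle without a guard; 0 = off, 0.6 = on. Starts off and is to be left alone.
- light_toggle_tip (a point): Top end of the unguarded light toggle, 27 above the box top.
- timer_mark (a point): Outer end of the white mark on top of the black timer knob (37 in diameter at the foot, 28 at the top, 22 high), 13.5 mm from the knob's axis. The knob is to be left alone.
- tube_rack: Loose white rack 85 x 125 x 45 high holding purple-capped tubes that reach 88 above the bench; origin at the centre of its underside. Stands behind the box.
- tip_box: Loose pipette-tip box with pale blue lid, 87 x 122 x 66 high; origin at the centre of its underside. Stands behind the box.
- vortex_mixer: Vortex mixer, white box 135 x 125 with a black rubber cup on top, 132 high in all, 2.2 kg, loose; origin at the centre of its underside. Stands beside one end of the box.
- reagent_bottle: Loose amber bottle with white cap, 66 in diameter, 135 high; origin at the centre of its underside. Stands beside the other end of the box.

How it is judged:
By the outcome, as a careful person would: the job done as asked, in the order asked, and still so for the second after the job is handed in, with the robot touching nothing.
It also fails if it takes over 38 s, if anything falls off the work surface, if the arm or the gripper's body presses on something with over 40 N, if the wrist force passes 120 N, or if a joint passes its speed limit or range.

ROBOT

A 7-joint arm with a two-finger parallel gripper is mounted at the origin on the work surface. World frame = base frame: x ahead of the robot, y to its left, z up, the work surface at z = 0. Lengths are in mm, angles in rad, forces in N, time in s.
With the tool pointing down it reaches from about 400 to 850 mm from the base axis. Payload 10.4 kg.
Tool frame: the origin (TCP) lies between the finger pads; the fingertips stand 19 mm ahead of it and the grasp point (between the pads) is the TCP; x points along the fingers, y is the direction in which the jaws open and shut, and the axes are right-handed (so a half turn about x gives the same grasp; the last joint's range is limited). The gripper opens to 87 mm and grips with 3 to 60 N. Pads are 19 mm wide; open, the fingers measure 117 mm over their backs; the gripper's body (75 mm by 190 mm) begins 51 mm behind the grasp point.
Start: joints at [1.24, 0.332, -0.065, 1.46, 0.022, 1.35, -0.088], TCP at [189.374, -595.643, 207.776] pointing down, gripper open.
Joint ranges: [-2.6, 2.6], [-0.5, 2.12], [-1.47, 1.34], [0.16, 2.42], [-1.27, 4.41], [0.06, 2.06], [-2.6, 2.6]. Speed limits (rad/s): [2.22, 2.22, 2.79, 2.79, 3.14, 3.14, 3.14].

INTERFACE

Orientations are given as a unit quaternion [x, y, z, w].
In Python, from plant import bot gives the robot as it stands.
- The arm moves only by the shell command python3 -m jog 'ROWS' [FORCE]. ROWS is JSON, a list of rows, each a list of 7 numbers: the finger opening in mm, from 0 to 87, then the shift along the tool's x, y, z in units of 40 mm (1.0 is 40 mm), then the turn, a rotation vector about the tool's x, y, z in units of 5 degrees (1.0 is 5 degrees). A call has exactly 8 rows; each row shifts and turns the pose as measured when the row begins, along the tool's axes as they then stand; what a row does not reach is not made up. A row lasts 1/12 s, in which the tool goes at most 41.7 mm and 7.16 degrees, less where a joint would pass 70% of its speed; a pose out of reach is approached as far as the arm can. A call is refused whole if a number of a shift passes 1 or a number of a turn 1, either way. A call with a gripper value outside its range is refused whole. The fingers move at their own pace and stop on an object; FORCE is the grip in N (left out, the last holds). Time passes only in rows, so rows that do not move let the fingers close, or fill a call up. It gives the time, the measured TCP pose, the force and the opening at its end, in the units of the state.
- bot.get_state(): the state, without advancing time (a new reading comes with each control period).
- bot.grab_frame(name): name is "scene" or "top"; returns (picture, depth): 420x560x3 uint8, red, green, blue; 420x560 float32, mm along the optical axis (not along the pixel's ray), 0 where there is no reading.
- bot.get_calibration(name): a dict with "intrinsics" (3x3 intrinsics, pixels), "dist" ([k1, k2, p1, p2, k3] as OpenCV has them; the pictures are not rectified), "extrinsics" (4x4, takes a point from world to camera coordinates). Camera axes: x right, y down, z forward; pixel columns grow to the right and rows downward; lengths in mm; the calibration is good to about 2 mm. A picture is of the moment at which its call begins. get_calibration takes no time and is no camera call.
- bot.finish_job(): hands the job in, once; it reports no verdict.
Trained networks look in the newest picture that a camera, given by its name, has taken for a name from the list of things; names that differ only in an ending like _2 or _b are one class to them, and where a whole thing is asked for, a point or a joint stands for the part that bears it (a point fixed in the world has none). Each returns a list of dicts, best first, with "confidence" (0 to 1); they miss things now and then, are a little off and sometimes report something else, mostly with a low value. They report only what shows in the picture. A call takes as long as a camera call.
- bot.search_frame(thing, camera): "position" ([column, row] in pixels, amid what is visible of it).
- bot.outline_of(thing, camera): "mask" (420x560 bool, what is visible of it) and "position" ([column, row] in pixels, amid what is visible of it).
- bot.pinpoint(thing, camera): "position" ([column, row] in pixels: a listed point, or the origin of a listed thing).
The state is a dict: "t": time; "joints": joint angles; "joint_velocities": joint speeds; "tau": joint torques, N m; "ee_pos": TCP position; "tool_rot": TCP orientation; "wrist_force": force on the tool from outside, world axes, zero at the start; "ft_torque": the same for the moment, N m; "grip_width": finger opening in mm.
Only numpy, scipy, OpenCV 4.12 (cv2) and the standard library are available. Lean on these libraries where they do the work, as an engineer would, in place of code of your own. Each camera call takes 0.05 s, during which the arm holds its last target. There are 200 camera calls.

## Working session

There is one attempt and no reset: what is moved stays moved. The work goes in short steps, Python scripts to look and compute and a shell command to move; the robot and the scene stay as the last step left them, time stands still between calls to the robot, and variables do not carry over. Pictures are saved under pics/ and viewed, about 8 in all and at most 12, crops included, and the job is handed in when it is done.

```bash
mkdir -p pics
cat > h.py <<'E'
import numpy as np, cv2
from plant import bot
from scipy.spatial.transform import Rotation as R
def world(cam,px,depth=None,z=None):
    c=bot.get_calibration(cam);K=np.array(c["intrinsics"]);T=np.array(c["extrinsics"])
    u=cv2.undistortPoints(np.array([[px]],float),K,np.array(c["dist"]))[0,0]
    r=np.array([u[0],u[1],1.]);Rt=T[:3,:3].T;o=-Rt@T[:3,3];d=Rt@r
    s=depth if z is None else (z-o[2])/d[2]
    return o+d*s
def proj(cam,p):
    c=bot.get_calibration(cam);T=np.array(c["extrinsics"])
    return cv2.projectPoints(np.array(p,float).reshape(-1,3),cv2.Rodrigues(T[:3,:3])[0],T[:3,3],np.array(c["intrinsics"]),np.array(c["dist"]))[0][:,0]
E
python3 - <<'E'
from h import *
s=bot.get_state();print(s)
for cam in("scene","top"):
    im,d=bot.grab_frame(cam);cv2.imwrite(f"pics/{cam}0.png",im[...,::-1]);np.save(f"{cam}_d.npy",d)
    print(cam,np.linalg.inv(bot.get_calibration(cam)["extrinsics"])[:3,[2,3]].T.round(2))
    for n,z in(("control_box",0),("uv_switch",70),("uv_guard_lip",76),("light_toggle_tip",97),("timer_mark",92),("vortex_mixer",0),("reagent_bottle",0),("tube_rack",0),("tip_box",0)):
        for r in bot.pinpoint(n,cam)[:2]: print(n,np.round(r["position"],1),round(r["confidence"],2),world(cam,r["position"],z=z).round(1))
E
```

```text
{'t': 0.0, 'joints': array([ 1.24038689,  0.3328478 , -0.06471626,  1.46094524,  0.02160457,
        1.34990754, -0.08854177]), 'joint_velocities': array([-0.00154894, -0.00196303, -0.00157101,  0.00146361,  0.00029441,
        0.00137798, -0.00147937]), 'tau': array([ 3.03661345e-04, -6.23259902e+01,  2.48972053e-02, -3.89903498e+01,
       -6.13070838e-02,  3.96666618e-02,  1.17115678e-04]), 'ee_pos': array([ 189.23300105, -595.23076827,  206.96715992]), 'tool_rot': array([-0.69864938, -0.10888566,  0.69884834, -0.10790717]), 'wrist_force': array([-0.10002854, -0.52261652,  0.72112095]), 'ft_torque': array([0.02845425, 0.01084966, 0.00945775]), 'grip_width': 86.75860529342728}
scene [[-5.6000e-01  5.3000e-01 -6.4000e-01]
 [ 1.2207e+03 -4.8441e+02  7.4107e+02]]
control_box [243.2 245.9] 0.87 [609.4 -38.    0. ]
uv_switch [254.8 198.4] 0.85 [552.4  55.   70. ]
uv_guard_lip [249.2 191.3] 0.87 [524.9  59.7  76. ]
light_toggle_tip [325.  208.9] 0.42 [730.3 128.2  97. ]
light_toggle_tip [197.4 216. ] 0.4 [ 534.5 -109.8   97. ]
vortex_mixer [324.8 208.3] 0.79 [654.4 222.1   0. ]
reagent_b
[... 256 characters left out ...]
0e+02  5.86700e+01  1.14471e+03]]
control_box [356.4 178.4] 0.71 [ 735.1 -121.1    0. ]
control_box [317.3 238.6] 0.68 [594.5 -29.2   0. ]
uv_switch [207.4 216.2] 0.74 [638.6 214.2  70. ]
uv_switch [280.5 257.7] 0.63 [549.8  55.4  70. ]
uv_guard_lip [277.5 274.5] 0.86 [514.2  61.6  76. ]
light_toggle_tip [277.9 273.1] 0.37 [517.6  60.8  97. ]
timer_mark [317.5 256.6] 0.5 [552.2 -22.4  92. ]
vortex_mixer [315.7 256.4] 0.75 [553.8 -25.4   0. ]
vortex_mixer [205.4 214.6] 0.55 [648.7 229.    0. ]
reagent_bottle [429.4 244.9] 0.97 [ 581.2 -286.4    0. ]
tube_rack [290.9 172.2] 0.68 [749.1  31.7   0. ]
tip_box [356.8 177.1] 0.81 [ 738.2 -122.1    0. ]
tip_box [290.4 170.1] 0.35 [754.   32.9   0. ]
```

Run:
```python
import cv2
a=cv2.imread("pics/top0.png")[130:330,180:460];b=cv2.imread("pics/scene0.png")[150:330,110:390]
cv2.imwrite("pics/c1.png",cv2.resize(a,None,fx=2.8,fy=2.8,interpolation=2))
cv2.imwrite("pics/c2.png",cv2.resize(b,None,fx=2.8,fy=2.8,interpolation=2))
```

```text
(no output)
```

View pics/c1.png

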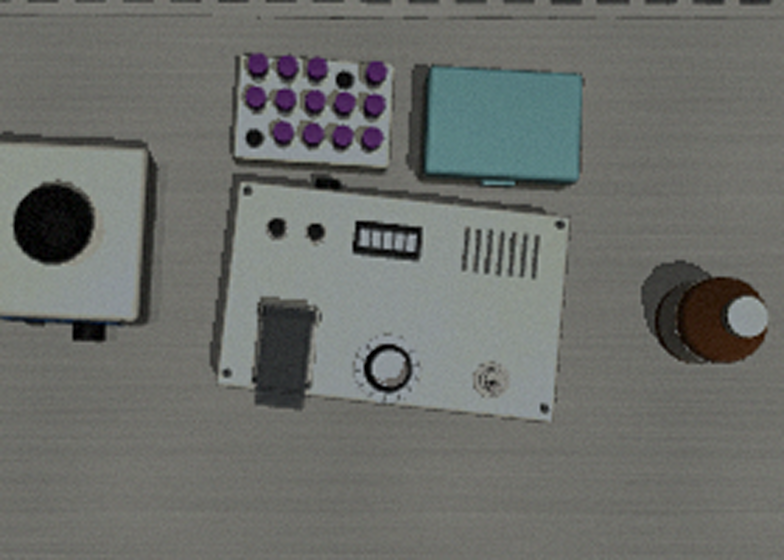

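View pics/c2.png

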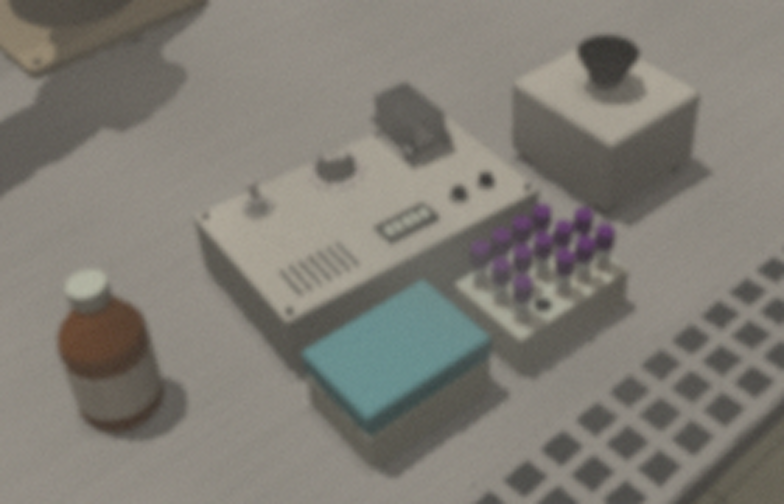

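Top view: the guarded switch is at the box's left end, around (280,258). The knob is in the middle, the light toggle is on the right, and the mixer is well back to the left. The scene view agrees. I'll fit the box pose and work out the approach.

```bash
cat >> h.py <<'E'
import json,os
def frame():
    f=json.load(open("sw.json"));return np.array(f["o"]),f["yaw"]
def sw2w(p):
    o,y=frame();return o+R.from_euler("z",y).apply(p)
def report(th=None):
    "upper-front tip corner in switch frame (closed fingers, pads 19 wide along tool z)"
    s=bot.get_state();q=R.from_quat(s["tool_rot"]);o,y=frame()
    M=R.from_euler("z",-y);up=1 if q.as_matrix()[2,2]>0 else -1
    tip=s["ee_pos"]+q.apply([19,0,9.5*up])
    a=M.apply(q.apply([1,0,0]))
    print("t",round(s["t"],2),"tcp",s["ee_pos"].round(1),"corner_sw",M.apply(tip-o).round(1),"x_sw",a.round(3),"tool y sw",M.apply(q.apply([0,1,0])).round(3),"F",s["wrist_force"].round(1),"w",round(s["grip_width"],1),"j",s["joints"].round(2))
def togo(corner_sw,th,sgn):
    "rows needed: shift in tool axes(40mm units), turn (5deg units); th=angle below horizontal; sgn: tool y along sgn*switch y"
    s=bot.get_state();q=R.from_quat(s["tool_rot"]);o,y=frame()
    x=np.array([np.cos(th),0,-np.sin(th)]);yy=np.array([0,sgn,0.]);zz=np.cross(x,yy)
    Q=R.from_euler("z",y)*R.from_matrix(np.c_[x,yy,zz]);up=1 if zz[2]>0 else -1
    T=sw2w(corner_sw)-Q.apply([19,0,9.5*up])
    print("shift",(q.inv().apply(T-s["ee_pos"])/40).round(3),"turn",(np.degrees((q.inv()*Q).as_rotvec())/5).round(2),"tcp target",T.round(1))
E
python3 - <<'E'
from h import *
d=np.load("top_d.npy")
im=cv2.imread("pics/top0.png")
c=np.array([[238,182],[568,217],[549,421],[218,385]])/2.8+[180,130]
W=np.array([world("top",p,z=70) for p in c]);print(W.round(1))
print("side lens",[np.linalg.norm(W[i]-W[(i+1)%4]).round(1) for i in range(4)])
# rigid fit of nominal corners
N=np.array([[80,130],[80,-130],[-80,-130],[-80,130]],float);P=W[:,:2];m=P.mean(0)
U,_,V=np.linalg.svd(N.T@(P-m));A=V.T@U.T;yaw=np.arctan2(A[1,0],A[0,0])
sw=m+A@[-53,80];print("center",m,"yaw",yaw,"switch",sw,"lip",m+A@[-53-38,80])
# lip corners in crop: (255,407),(303,409)
for p in((255,406),(303,409)): print(world("top",np.array(p)/2.8+[180,130],z=78).round(1))
# depth check
for p in ((300,240),(280,250),(277,274)): print(p,world("top",p,depth=d[p[1],p[0]]).round(1))
json.dump(dict(o=[*sw,70.],yaw=yaw),open("sw.json","w"))
s=bot.get_state();print(R.from_quat(s["tool_rot"]).as_matrix().round(2))
togo([-60,0,20],np.pi/4,1);togo([-60,0,20],np.pi/4,-1)
E
```

```text
[[ 685.5   89.7   70. ]
 [ 659.3 -166.8   70. ]
 [ 502.6 -149.    70. ]
 [ 528.7  103.8   70. ]]
side lens [np.float64(257.9), np.float64(157.7), np.float64(254.2), np.float64(157.4)]
center [594.00713128 -30.55963685] yaw -0.10215528730293873 switch [549.44165322  54.42811618] lip [511.6397592  58.3032689]
[513.1  75.3  78. ]
[511.   38.9  78. ]
(300, 240) [588.   13.4  68. ]
(280, 250) [565.2  56.6 110.6]
(277, 274) [515.4  62.7  82.1]
[[ 0.    0.3  -0.95]
 [-0.   -0.95 -0.3 ]
 [-1.    0.   -0.  ]]
shift [  2.776 -13.56  -11.664] turn [-29.16  -2.51  12.08] tcp target [469.7  62.6  96.7]
shift [  2.776 -13.56  -11.664] turn [4.45 8.87 1.84] tcp target [469.7  62.6  96.7]
```

```bash
python3 -m jog '[[0,0,-0.7,-0.7,0,0,0],[0,0,-0.7,-0.7,0,0,0],[0,0,-0.7,-0.7,0,0,0],[0,0,-0.7,-0.7,0,0,0],[0,0,-0.7,-0.7,0,0,0],[0,0,-0.7,-0.7,0,0,0],[0,0,-0.7,-0.7,0,0,0],[0,0,-0.7,-0.7,0,0,0]]' 10; python3 -m jog '[[0,0,-0.9,-0.4,0.5,0,0],[0,0,-0.9,-0.4,0.5,0,0],[0,0,-0.9,-0.4,0.5,0,0],[0,0,-0.9,-0.4,0.5,0,0],[0,0,-0.9,-0.4,0.5,0,0],[0,0,-0.9,-0.4,0.5,0,0],[0,0,-0.9,-0.4,0.5,0,0],[0,0,-0.9,-0.4,0.5,0,0]]'
python3 -c "
from h import *
report();togo([-90,0,20],np.pi/4,-1)"
```

```text
t: 1.67
ee_pos: [334.3, -310.6, 205.1]
tool_rot: [-0.698, -0.102, 0.701, -0.104]
wrist_force: [1.7, -0.3, 0.2]
grip_width: 41.5
t: 2.33
ee_pos: [423.4, 6.2, 205.1]
tool_rot: [0.708, -0.029, -0.706, -0.021]
wrist_force: [1.2, -1.0, 0.3]
grip_width: 0.7
t 2.33 tcp [423.4   6.2 205.1] corner_sw [-110.9  -60.8  116.2] x_sw [ 0.003 -0.011 -1.   ] tool y sw [ 0.032 -0.999  0.011] F [ 1.2 -1.   0.3] w 0.7 j [ 0.7  -0.1  -0.77  1.92 -0.06  1.29 -1.69]
shift [ 2.694 -1.542 -0.299] turn [0.4  8.96 0.03] tcp target [439.9  65.7  96.7]
```

```bash
python3 -m jog '[[0,0,-0.2,0,0,1,0],[0,0,-0.2,0,0,1,0],[0,0,-0.2,0,0,1,0],[0,0,-0.2,0,0,1,0],[0,0,-0.2,0,0,1,0],[0,0,-0.2,0,0,1,0],[0,0,-0.2,0,0,1,0],[0,0,-0.2,0,0,1,0]]'
python3 -c "
from h import *
report();togo([-90,0,20],np.pi/4,-1);togo([-50,0,-15],np.pi/4,-1)"
```

```text
t: 3.0
ee_pos: [427.2, 56.1, 203.0]
tool_rot: [0.859, -0.038, -0.51, -0.016]
wrist_force: [0.1, -0.3, 0.3]
grip_width: 0.2
t 3.0 tcp [427.2  56.1 203. ] corner_sw [-104.3  -10.6  120.9] x_sw [ 0.48   0.    -0.877] tool y sw [ 0.021 -1.     0.011] F [ 0.1 -0.3  0.3] w 0.2 j [ 0.1  -0.5  -0.41  2.31  0.    0.83 -1.96]
shift [ 2.47  -0.293  1.015] turn [0.27 3.26 0.04] tcp target [439.9  65.7  96.7]
shift [ 3.718 -0.282  0.558] turn [0.27 3.26 0.04] tcp target [479.7  61.6  61.7]
```

```bash
python3 -m jog '[[0,0.5,-0.05,0.2,0,0.4,0],[0,0.5,-0.05,0.2,0,0.4,0],[0,0.5,-0.05,0.2,0,0.4,0],[0,0.5,-0.05,0.2,0,0.4,0],[0,0.3,-0.05,0,0.1,0.5,0],[0,0,-0.05,0,0.1,0.6,0],[0,0,0,0,0,0.6,0],[0,0,0,0,0,0.4,0]]'
python3 -c "
from h import *
report();togo([-50,0,-15],np.pi/4,-1)"
```

```text
t: 3.67
ee_pos: [495.7, 91.2, 162.4]
tool_rot: [0.918, -0.048, -0.393, -0.014]
wrist_force: [0.1, 0.2, -0.3]
grip_width: 0.6
t 3.67 tcp [495.7  91.2 162.4] corner_sw [-37.2  31.1  85.2] x_sw [ 0.69  -0.006 -0.723] tool y sw [ 0.004 -1.     0.012] F [ 0.1  0.2 -0.3] w 0.6 j [ 0.58 -0.5  -0.97  2.42 -0.04  0.35 -2.1 ]
shift [1.602 0.747 1.981] turn [ 0.13  0.27 -0.07] tcp target [479.7  61.6  61.7]
```

```bash
python3 -m jog '[[0,0,0.1,0.1,0,-0.7,0],[0,0,0.2,0.2,0,-0.7,0],[0,0,0.2,0.2,0,-0.7,0],[0,0,0.2,0.2,0,-0.7,0],[0,0,0.1,0.1,0,-0.2,0],[0,0,0,0,0,0,0],[0,0,0,0,0,0,0],[0,0,0,0,0,0,0]]'
python3 -c "
from h import *
report();togo([-50,0,-15],np.pi/3,-1)"
```

```text
t: 4.33
ee_pos: [467.0, 61.5, 144.8]
tool_rot: [0.858, -0.046, -0.511, -0.018]
wrist_force: [-0.7, 0.4, -0.2]
grip_width: 0.5
t 4.33 tcp [467.   61.5 144.8] corner_sw [-65.3  -1.5  62.7] x_sw [ 0.478 -0.012 -0.878] tool y sw [ 0.006 -1.     0.017] F [-0.7  0.4 -0.2] w 0.5 j [ 0.5  -0.36 -0.77  2.31 -0.08  0.63 -1.91]
shift [ 1.894 -0.065  0.603] turn [ 0.15  0.29 -0.13] tcp target [482.1  61.3  66.7]
```

```bash
python3 -m jog '[[0,0.3,0,0.1,0,0.1,0],[0,0.3,0,0.1,0,0.1,0],[0,0.3,0,0.1,0,0.1,0],[0,0.3,0,0.1,0,0,0],[0,0.3,0,0.1,0,0,0],[0,0.3,0,0.1,0,0,0],[0,0.1,0,0,0,0,0],[0,0,0,0,0,0,0]]'
python3 - <<'E'
from h import *
report();togo([-34,0,-15],np.pi/3,-1)
for cam in("scene","top"):
    im,_=bot.grab_frame(cam);p=proj(cam,sw2w([-38,0,6]))[0].astype(int);print(p)
    c=im[p[1]-50:p[1]+50,p[0]-65:p[0]+65,::-1];cv2.imwrite(f"pics/d_{cam}.png",cv2.resize(c,None,fx=3,fy=3,interpolation=2))
    for r in bot.pinpoint("uv_guard_lip",cam)[:2]: print(cam,r)
a=cv2.imread("pics/d_scene.png");b=cv2.imread("pics/d_top.png");cv2.imwrite("pics/d.png",np.hstack([a,b]))
E
```

```text
t: 5.0
ee_pos: [485.0, 63.3, 66.3]
tool_rot: [0.87, -0.043, -0.492, -0.014]
wrist_force: [-0.2, 0.0, 0.2]
grip_width: 0.8
t 5.0 tcp [485.   63.3  66.3] corner_sw [-47.    2.4 -15.1] x_sw [ 0.516 -0.008 -0.857] tool y sw [ 0.015 -1.     0.018] F [-0.2  0.   0.2] w 0.8 j [ 0.77 -0.18 -1.1   2.38  0.23  0.36 -2.22]
shift [ 0.162  0.062 -0.288] turn [ 0.25 -0.21 -0.09] tcp target [498.   59.7  66.7]
[245 189]
scene {'position': [249.4, 189.4], 'confidence': 0.84}
scene {'position': [301.2, 263.9], 'confidence': 0.41}
[279 275]
top {'position': [280.6, 275.2], 'confidence': 0.59}
```

View pics/d.png

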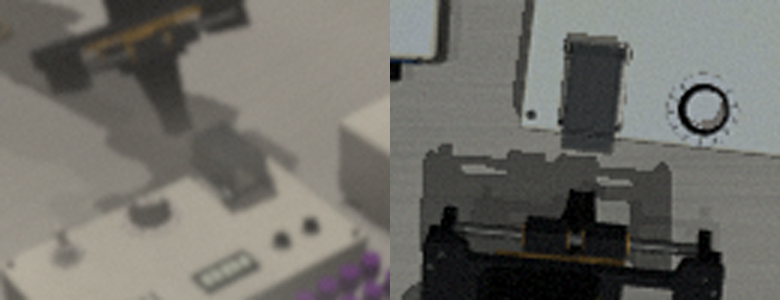

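Scene and top both show the closed finger in front of the lip and slightly left of it. In the top view it ends about 40 crop px before the lip, further away than I calculated, so I'll check against depth.

Run:
```python
from h import *
s=bot.get_state();q=R.from_quat(s["tool_rot"]);o,y=frame()
im,d=bot.grab_frame("top")
p0=proj("top",sw2w([-38,0,6]))[0].astype(int)
for n,v in(("corner up",[19,0,-9.5]),("tip ctr",[19,0,0]),("corner lo",[19,0,9.5]),("tcp",[0,0,0]),("tcp up",[0,0,-9.5])):
    p=s["ee_pos"]+q.apply(v);u=proj("top",p)[0];print(n,p.round(1),u.round(1),"crop",((u-p0+[65,50])*3+[390,0]).round())
pts=[]
for r in range(p0[1]-4,p0[1]+24):
    row=[]
    for c in range(268,296):
        w=R.from_euler("z",-y).apply(world("top",(c,r),depth=d[r,c])-o)
        row.append(int(round(w[2])) if d[r,c]>0 else 999)
    print(r,round(R.from_euler("z",-y).apply(world("top",(280,r),depth=d[r,280])-o)[0]),row)
```

```text
corner up [503.4  61.3  56.1] [277.7 279.3] crop [581. 163.]
tip ctr [495.3  61.9  51.2] [277.4 283. ] crop [580. 174.]
corner lo [487.1  62.5  46.3] [277.1 286.7] crop [579. 185.]
tcp [485.5  63.1  67.5] [276.8 288. ] crop [578. 189.]
tcp up [493.6  62.4  72.4] [277.1 284.2] crop [579. 178.]
271 -28 [-69, -70, -74, -70, 13, 6, 10, 8, 10, 10, 10, 9, 12, 8, 10, 9, 7, 12, 8, 8, 9, -75, -72, -3, -5, 0, -4, -1]
272 -30 [-74, -71, -70, 7, 12, 7, 11, 8, 8, 9, 9, 7, 8, 9, 5, 8, 7, 9, 11, 12, -72, -69, -71, -74, -74, -73, -67, -72]
273 -32 [-69, -72, -72, 5, 9, 9, 10, 5, 7, 8, 9, 9, 10, 12, 9, 11, 11, 8, 8, 5, -68, -74, -73, -70, -68, -72, -72, -68]
274 -34 [-65, -67, -71, 9, 6, 11, 6, 11, 7, 5, 13, 5, 11, 11, 8, 7, 14, 8, 6, 12, -67, -72, -71, -72, -73, -68, -71, -75]
275 -36 [-70, -68, -70, -70, -71, -70, -75, -71, -71, -73, -71, 10, 9, 9, 9, 8, 15, 8, 8, 10, -69, -70, -70, -69, -71, -68, -70, -70]
276 -40 [-74, -71, -69, -73, -71, -73, -74, -73, -74, -73, -67, -68, -69, -72, -70, -73, -76, -73, -70, -68, -68, -67, -67, -73, -71, -66, -72, -64]
277 -43 [-70, -69, -68, -73, -69, -66, -74, -
[... 2428 characters left out ...]
0, -70, -67]
294 -74 [-69, -70, -71, -70, -69, 36, 35, 33, 32, 31, 31, 28, 33, 34, -64, -69, -67, -69, -70, -73, -73, -71, -71, -70, -66, -67, -67, -69]
295 -76 [-70, -75, -69, -68, 39, 41, 39, 35, 37, 19, 33, 33, 37, 39, -70, -69, -70, -71, -68, -71, -67, -69, -68, -74, -70, -72, -68, -68]
296 -78 [-68, -68, -68, -70, 44, 46, 44, 41, 40, 35, 40, 37, 40, 41, 45, -73, -69, -69, -69, -70, -72, -71, -69, -71, -70, -69, -68, -68]
297 -80 [-66, -72, -72, 47, 45, 47, 49, 45, 43, 29, 43, 43, 44, 43, 44, -70, -74, -75, -66, -68, -68, -71, -71, -71, -70, -72, -70, -73]
298 -81 [96, 97, 95, 97, 96, 95, 49, 47, 45, 44, 47, 44, 45, 49, 48, -70, -69, -72, -72, -69, -70, -71, -72, -69, -69, -72, -71, -69]
```

Run:
```python
from h import *
s=bot.get_state();q=R.from_quat(s["tool_rot"]);o,y=frame();M=R.from_euler("z",-y)
for cam in("scene","top"):
    im,d=bot.grab_frame(cam);H,Wd=d.shape
    c=bot.get_calibration(cam);T=np.array(c["extrinsics"])
    vv,uu=np.mgrid[0:H,0:Wd];uv=np.stack([uu,vv],-1).reshape(-1,1,2).astype(float)
    n=cv2.undistortPoints(uv,np.array(c["intrinsics"]),np.array(c["dist"]))[:,0]
    P=np.c_[n,np.ones(len(n))]*d.reshape(-1,1);W=(P-T[:3,3])@T[:3,:3]
    L=q.inv().apply(W-s["ee_pos"]) # tool frame
    m=(d.ravel()>0)&(abs(L[:,1])<120)&(abs(L[:,2])<80)&(L[:,0]>-150)&(L[:,0]<40)&(W[:,2]>20)&((M.apply(W-o)[:,0]<-42)|(W[:,2]>130))
    Q=L[m]
    print(cam,m.sum())
    for a in range(-130,40,10):
        k=Q[(Q[:,0]>=a)&(Q[:,0]<a+10)]
        if len(k): print(a,len(k),"y",np.percentile(k[:,1],[3,97]).round(),"z",np.percentile(k[:,2],[3,97]).round())
    print("expected tip px",proj(cam,s["ee_pos"]+q.apply([19,0,0])))
```

```text
scene 1729
-130 263 y [-87.  94.] z [-39.  22.]
-120 265 y [-86.  93.] z [-39.  22.]
-110 275 y [-82.  91.] z [-40.  30.]
-100 249 y [-81.  87.] z [-40.  26.]
-90 155 y [-84.  86.] z [-39.  30.]
-80 55 y [-17.  18.] z [-14.   9.]
-70 52 y [-14.  16.] z [-14.   9.]
-60 48 y [-14.  14.] z [-14.   5.]
-50 39 y [-10.  11.] z [-14.   9.]
-40 34 y [-10.  10.] z [-12.   8.]
-30 38 y [-9.  9.] z [-13.  10.]
-20 22 y [-7.  9.] z [-14.   9.]
expected tip px [[243.33381805 193.49139983]]
top 2982
-130 1561 y [-89.  94.] z [-37.  32.]
-120 262 y [-87.  91.] z [-38.  20.]
-110 511 y [-75.  78.] z [-39.  26.]
-100 198 y [-82.  86.] z [-39.  26.]
-90 13 y [-79.  85.] z [-38. -33.]
-80 1 y [-3. -3.] z [-3. -3.]
-70 19 y [-2.  5.] z [-10.   9.]
-60 19 y [-6. 12.] z [-12.  -8.]
-50 27 y [-7. 13.] z [-12.  -8.]
-40 28 y [-6. 10.] z [-13.  -6.]
-30 24 y [-6. 10.] z [-12.  -5.]
-20 11 y [-5.  9.] z [-11.   0.]
expected tip px [[277.36168387 283.0001691 ]]
```

Both cameras agree that the fingertip really ends about 35 mm short of the documented point along tool x, at tool x ≈ -15 rather than +19. The body face is offset by the same amount. I'll use the seen tip from here and refine it.

```bash
sed -i 's/\[19,0,9.5\*up\]/[TIP,0,9.5*up]/' h.py; sed -i '1i TIP=-15.5' h.py
cat >> h.py <<'E'
def seen_tip(cam="scene"):
    "finger surface points in tool frame: end of finger along x, side limits"
    im,d=bot.grab_frame(cam);s=bot.get_state();q=R.from_quat(s["tool_rot"])
    c=bot.get_calibration(cam);T=np.array(c["extrinsics"]);H,W_=d.shape
    vv,uu=np.mgrid[0:H,0:W_];n=cv2.undistortPoints(np.stack([uu,vv],-1).reshape(-1,1,2).astype(float),np.array(c["intrinsics"]),np.array(c["dist"]))[:,0]
    W=(np.c_[n,np.ones(len(n))]*d.reshape(-1,1)-T[:3,3])@T[:3,:3];L=q.inv().apply(W-s["ee_pos"])
    dark=im.reshape(-1,3).max(1)<75
    m=(d.ravel()>0)&dark&(abs(L[:,1])<16)&(abs(L[:,2])<16)&(L[:,0]>-60)&(L[:,0]<25)&(W[:,2]>15)
    k=L[m];print(cam,m.sum(),"x end",np.sort(k[:,0])[-6:].round(1),"y",np.percentile(k[:,1],[5,95]).round(1),"z",np.percentile(k[:,2],[5,95]).round(1))
    return im
E
python3 - <<'E'
from h import *
seen_tip();seen_tip("top");report();togo([-50,0,-15],np.pi/3,-1);togo([-33,0,-15],np.pi/3,-1)
E
```

```text
scene 116 x end [-28.7 -28.7 -27.7 -26.4 -26.3 -26.1] y [-9.  12.5] z [-13.2   2.2]
top 108 x end [-17.1 -16.9 -16.7 -16.6 -16.1 -15.4] y [-6.2 10.9] z [-12.5  -7.2]
t 5.45 tcp [485.5  63.2  67.4] corner_sw [-64.4   2.5  15.6] x_sw [ 0.517 -0.008 -0.856] tool y sw [ 0.014 -1.     0.018] F [ 0.1  0.6 -0.7] w 0.2 j [ 0.77 -0.18 -1.1   2.38  0.23  0.36 -2.22]
shift [0.835 0.046 0.096] turn [ 0.25 -0.22 -0.1 ] tcp target [499.2  59.6  36.8]
shift [ 1.055  0.052 -0.268] turn [ 0.25 -0.22 -0.1 ] tcp target [516.1  57.8  36.8]
```

```bash
python3 -m jog '[[0,0.2,0,0,0,0,0],[0,0.2,0,0.05,0,0,0],[0,0.2,0,0.05,0.1,-0.1,0],[0,0.2,0,0,0.1,-0.1,0],[0,0.05,0,0,0,0,0],[0,0,0,0,0,0,0],[0,0,0,0,0,0,0],[0,0,0,0,0,0,0]]'
python3 - <<'E'
from h import *
seen_tip();seen_tip("top");report();togo([-33,0,-15],np.pi/3,-1)
E
```

```text
t: 6.12
ee_pos: [499.3, 59.8, 41.0]
tool_rot: [0.866, -0.042, -0.497, -0.016]
wrist_force: [-0.1, 0.2, 0.2]
grip_width: 0.5
scene 15 x end [-55.8 -55.4 -55.3 -55.2 -54.5 -54.2] y [-11.1  12.2] z [-12.1  -7.4]
top 93 x end [-16.2 -15.8 -15.6 -15.  -14.7 -14. ] y [-5.9 11. ] z [-12.4  -7.4]
t 6.22 tcp [499.3  59.8  41.1] corner_sw [-50.1   0.5 -10.8] x_sw [ 0.505 -0.007 -0.863] tool y sw [ 0.013 -1.     0.015] F [-0.7  0.2  0.2] w 0.0 j [ 0.98  0.01 -1.32  2.36  0.69  0.37 -2.6 ]
shift [ 0.306  0.01  -0.312] turn [ 0.22 -0.07 -0.08] tcp target [516.1  57.8  36.8]
```

```bash
python3 -c "
from h import *
togo([-43,0,-15],1.187,-1)"; python3 -m jog '[[0,-0.1,0,-0.1,0,-0.4,0],[0,0,0,-0.1,0,-0.4,0],[0,0,0,-0.1,0,-0.4,0],[0,0,0,0,0,-0.4,0],[0,0,0,0,0,0,0],[0,0,0,0,0,0,0],[0,0,0,0,0,0,0],[0,0,0,0,0,0,0]]'
python3 -c "
from h import *
report();togo([-43,0,-15],1.187,-1)"
```

```text
shift [ 0.142  0.006 -0.045] turn [ 0.21 -1.67 -0.09] tcp target [503.7  59.1  37.1]
t: 6.88
ee_pos: [506.7, 60.0, 51.0]
tool_rot: [0.829, -0.042, -0.558, -0.017]
wrist_force: [-1.1, 0.1, 0.2]
grip_width: 0.6
t 6.88 tcp [506.7  60.   51. ] corner_sw [-40.1   1.5  -1.1] x_sw [ 0.378 -0.012 -0.926] tool y sw [ 0.013 -1.     0.018] F [-1.1  0.1  0.2] w 0.6 j [ 0.97  0.15 -1.32  2.22  0.57  0.6  -2.4 ]
shift [0.295 0.022 0.2  ] turn [ 0.22 -0.04 -0.14] tcp target [503.7  59.1  37.1]
```

```bash
python3 -m jog '[[0,0.12,0,0.1,0,0,0],[0,0.12,0,0.1,0.1,0,0],[0,0.12,0,0,0.1,0,0],[0,0.05,0,0,0,0,0],[0,0,0,0,0,0,0],[0,0,0,0,0,0,0],[0,0,0,0,0,0,0],[0,0,0,0,0,0,0]]'
python3 - <<'E'
from h import *
report();togo([-32,0,-14],1.187,-1)
im=seen_tip("top")[225:325,212:342];cv2.imwrite("pics/e.png",cv2.resize(im,None,fx=5,fy=5,interpolation=2)[...,::-1])
E
```

```text
t: 7.55
ee_pos: [503.1, 59.2, 32.0]
tool_rot: [0.83, -0.048, -0.555, -0.022]
wrist_force: [0.1, -0.0, 0.4]
grip_width: 0.1
t 7.55 tcp [503.1  59.2  32. ] corner_sw [-43.7   0.3 -20. ] x_sw [ 0.382 -0.016 -0.924] tool y sw [-0.001 -1.     0.017] F [ 0.1 -0.   0.4] w 0.1 j [ 0.88  0.18 -1.24  2.25  0.67  0.57 -2.52]
shift [-0.029  0.003 -0.325] turn [ 0.06 -0.09 -0.18] tcp target [514.6  58.   38.1]
top 39 x end [-18.3 -17.6 -14.7 -14.4 -13.7 -12.4] y [-4.9  9.5] z [-12.4  -6.6]
```

View pics/e.png

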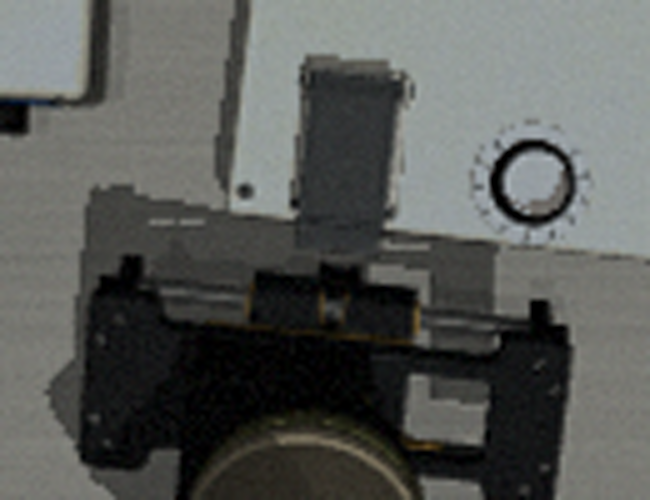

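```bash
python3 -m jog '[[0,0.05,0,-0.12,0,0,0],[0,0.05,0,-0.12,0,0,0],[0,0,0,-0.02,0,0,0],[0,0,0,0,0,0,0],[0,-0.1,0,-0.05,0,0,0],[0,-0.1,0,-0.05,0,0,0],[0,0,0,0,0,0,0],[0,0,0,0,0,0,0]]'
python3 - <<'E'
from h import *
report();togo([-31,0,10],1.187,-1)
E
```

```text
t: 8.27
ee_pos: [516.4, 58.0, 42.5]
tool_rot: [0.83, -0.048, -0.556, -0.022]
wrist_force: [-0.5, 1.1, -1.1]
grip_width: 0.9
t 8.27 tcp [516.4  58.   42.5] corner_sw [-30.4   0.5  -9.6] x_sw [ 0.382 -0.016 -0.924] tool y sw [-0.001 -1.     0.016] F [-0.5  1.1 -1.1] w 0.9 j [ 0.88  0.2  -1.23  2.21  0.66  0.6  -2.49]
shift [-0.46   0.012 -0.17 ] turn [ 0.06 -0.09 -0.18] tcp target [515.6  57.9  62.1]
```

```bash
python3 -m jog '[[0,-0.12,0,-0.045,0,0,0],[0,-0.12,0,-0.045,0,0,0],[0,-0.12,0,-0.045,0,0,0],[0,-0.12,0,-0.045,0,0,0],[0,-0.12,0,-0.045,0,0,0],[0,-0.12,0,-0.045,0,0,0],[0,0,0,0,0,0,0],[0,0,0,0,0,0,0]]'
python3 - <<'E'
from h import *
report();togo([-13,0,24],1.187,-1)
o=[]
for cam,z in(("top",5),("scene",5)):
    im,d=bot.grab_frame(cam);p=proj(cam,sw2w([-20,0,20]))[0].astype(int)
    o.append(cv2.resize(im[p[1]-45:p[1]+45,p[0]-40:p[0]+40,::-1],None,fx=5,fy=5,interpolation=2))
cv2.imwrite("pics/f.png",np.hstack(o))
E
```

```text
t: 8.93
ee_pos: [514.6, 58.1, 74.3]
tool_rot: [0.83, -0.048, -0.555, -0.021]
wrist_force: [-0.9, 0.5, -0.9]
grip_width: 0.4
t 8.93 tcp [514.6  58.1  74.3] corner_sw [-32.1   0.4  22.3] x_sw [ 0.382 -0.018 -0.924] tool y sw [-0.002 -1.     0.019] F [-0.9  0.5 -0.9] w 0.4 j [ 1.04  0.09 -1.36  2.19  0.45  0.62 -2.3 ]
shift [ 0.141  0.003 -0.456] turn [ 0.06 -0.1  -0.2 ] tcp target [533.5  56.1  76.1]
```

View pics/f.png

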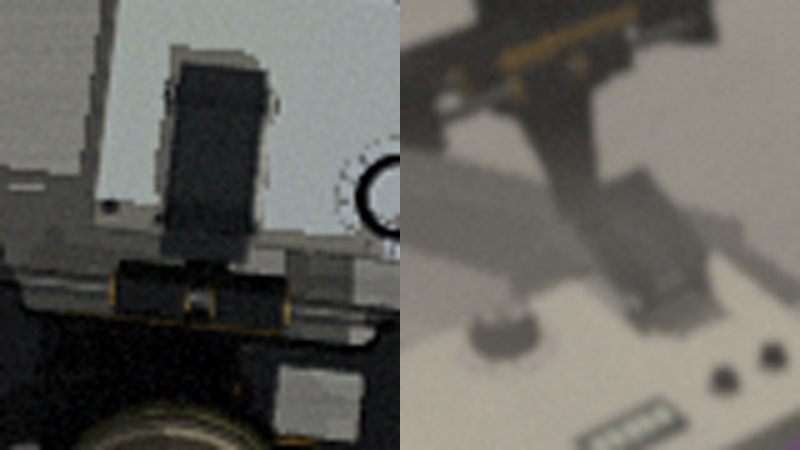

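Guard is lifted and resting on the finger in both views. Next is pushing forward against the toggle.

```bash
python3 -m jog '[[0,0.03,0,-0.1,0,0,0],[0,0.03,0,-0.1,0,0,0],[0,0.03,0,-0.1,0,0,0],[0,0.03,0,-0.1,0,0,0],[0,0.02,0,-0.06,0,0,0],[0,0,0,0,0,0,0],[0,0,0,0,0,0,0],[0,0,0,0,0,0,0]]'
python3 - <<'E'
from h import *
report();togo([-8,0,24],1.187,-1)
E
```

```text
t: 9.7
ee_pos: [530.6, 56.5, 71.8]
tool_rot: [0.827, -0.048, -0.559, -0.021]
wrist_force: [-5.6, 0.1, 1.1]
grip_width: 0.8
t 9.7 tcp [530.6  56.5  71.8] corner_sw [-15.9   0.5  19.7] x_sw [ 0.374 -0.018 -0.927] tool y sw [-0.   -1.    0.02] F [-5.6  0.1  1.1] w 0.8 j [ 0.95  0.18 -1.29  2.15  0.57  0.66 -2.38]
shift [-0.025  0.005 -0.225] turn [ 0.08  0.01 -0.21] tcp target [538.5  55.6  76.1]
```

```bash
python3 -m jog '[[0,-0.01,0,-0.1,0,0,0],[0,-0.01,0,-0.1,0,0,0],[0,-0.01,0,-0.05,0,0,0],[0,0,0,0,0,0,0],[0,0,0,0,0,0,0],[0,0,0,0,0,0,0],[0,0,0,0,0,0,0],[0,0,0,0,0,0,0]]'
python3 - <<'E'
from h import *
report()
o=[]
for cam in("top","scene"):
    im,d=bot.grab_frame(cam);p=proj(cam,sw2w([-10,0,20]))[0].astype(int)
    o.append(cv2.resize(im[p[1]-45:p[1]+45,p[0]-40:p[0]+40,::-1],None,fx=5,fy=5,interpolation=2))
cv2.imwrite("pics/g.png",np.hstack(o))
for cam in("top","scene"):print([ (np.round(r["position"]),r["confidence"]) for r in bot.pinpoint("uv_toggle_tip",cam)],[proj(cam,sw2w([x,0,27])).round() for x in(-16,0)])
E
```

```text
t: 10.37
ee_pos: [540.7, 55.5, 77.8]
tool_rot: [0.828, -0.048, -0.558, -0.021]
wrist_force: [0.4, 0.7, 0.7]
grip_width: 0.6
t 10.37 tcp [540.7  55.5  77.8] corner_sw [-5.8  0.5 25.7] x_sw [ 0.376 -0.018 -0.926] tool y sw [-0.    -1.     0.019] F [0.4 0.7 0.7] w 0.6 j [ 0.93  0.2  -1.27  2.12  0.58  0.68 -2.38]
[(array([318., 258.]), 0.18)] [array([[280., 265.]]), array([[281., 258.]])]
[] [array([[250., 187.]]), array([[253., 190.]])]
```

View pics/g.png

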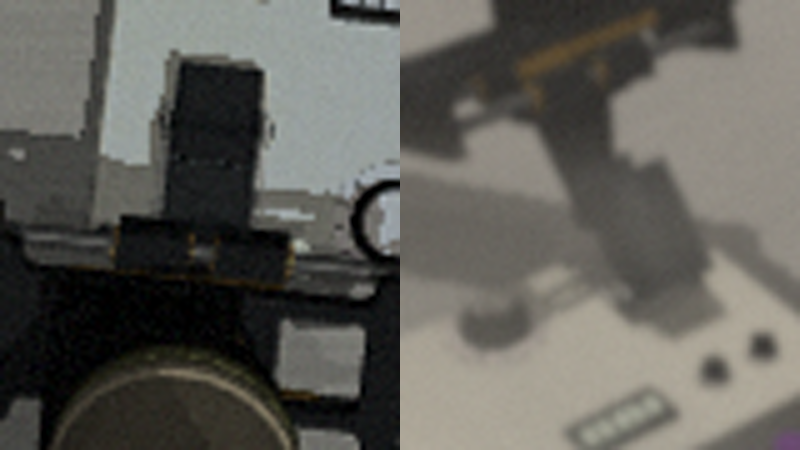

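Guard rides on the finger. The push force rose to 5.6 N and then dropped to zero, which fits a snap-over. To rule out the finger having slid over the top, I'll lower it 8 mm here and check for contact.

```bash
python3 -m jog '[[0,0.06,0,0.035,0,0,0],[0,0.06,0,0.035,0,0,0],[0,0.06,0,0.035,0,0,0],[0,0,0,0,0,0,0],[0,0,0,0,0,0,0],[0,0,0,0,0,0,0],[0,0,0,0,0,0,0],[0,0,0,0,0,0,0]]'
python3 - <<'E'
from h import *
report()
E
```

```text
t: 11.23
ee_pos: [538.9, 55.5, 68.0]
tool_rot: [0.828, -0.048, -0.558, -0.02]
wrist_force: [-0.2, -0.8, 0.5]
grip_width: 0.3
t 11.23 tcp [538.9  55.5  68. ] corner_sw [-7.6  0.3 16. ] x_sw [ 0.375 -0.018 -0.927] tool y sw [-0.    -1.     0.019] F [-0.2 -0.8  0.5] w 0.3 j [ 0.9   0.21 -1.25  2.14  0.62  0.67 -2.41]
```

Corner sits at x=-7.6, z=16 with no force. A toggle still at off would be in that space, so it is on. Withdrawing straight back so the guard falls off the fingertip.

```bash
python3 -m jog '[[0,-0.07,0,0.165,0,0,0],[0,-0.07,0,0.165,0,0,0],[0,-0.07,0,0.165,0,0,0],[0,-0.07,0,0.165,0,0,0],[0,-0.07,0,0.165,0,0,0],[0,-0.07,0,0.165,0,0,0],[0,-0.07,0,0.165,0,0,0],[0,-0.07,0,0.165,0,0,0]]'; python3 -m jog '[[0,-0.4,0,0.2,0,0,0],[0,-0.5,0,0.2,0,0,0],[0,-0.5,0,0,0,0,0],[0,-0.5,0,0,0,0,0],[0,-0.3,0,0,0,0,0],[0,0,0,0,0,0,0],[0,0,0,0,0,0,0],[0,0,0,0,0,0,0]]'
python3 - <<'E'
from h import *
report()
o=[]
for cam in("top","scene"):
    im,d=bot.grab_frame(cam);p=proj(cam,sw2w([10,-50,0]))[0].astype(int)
    o.append(cv2.resize(im[p[1]-75:p[1]+75,p[0]-65:p[0]+65,::-1],None,fx=3,fy=3,interpolation=2))
    np.save(f"{cam}_d2.npy",d)
cv2.imwrite("pics/k.png",np.hstack(o))
d0=np.load("top_d.npy");d1=np.load("top_d2.npy")
ix,iy=frame()
for x in(-36,-32,-20,0,20):
    v=[]
    for d in(d0,d1):
        u=proj("top",sw2w([x,0,8 if x<-26 else 42]))[0].round().astype(int)
        v.append(np.median([world("top",(u[0]+k,u[1]),depth=d[u[1],u[0]+k])[2]-70 for k in(-3,-2,-1,0,1,2,3)]).round(1))
    print(x,v)
E
```

```text
t: 11.9
ee_pos: [481.6, 63.0, 69.2]
tool_rot: [0.828, -0.046, -0.558, -0.022]
wrist_force: [0.0, 0.2, -0.3]
grip_width: 0.3
t: 12.57
ee_pos: [432.0, 70.9, 150.8]
tool_rot: [0.831, -0.045, -0.554, -0.022]
wrist_force: [-0.0, 0.4, -0.8]
grip_width: 0.8
t 12.57 tcp [432.   70.9 150.8] corner_sw [-115.8    4.6   98.7] x_sw [ 0.386 -0.011 -0.923] tool y sw [ 0.003 -1.     0.013] F [-0.   0.4 -0.8] w 0.8 j [ 0.68 -0.46 -0.89  2.27 -0.3   0.8  -1.72]
-36 [np.float64(3.6), np.float64(9.8)]
-32 [np.float64(10.7), np.float64(8.5)]
-20 [np.float64(43.2), np.float64(41.8)]
0 [np.float64(42.0), np.float64(41.5)]
20 [np.float64(41.8), np.float64(42.2)]
```

View pics/k.png

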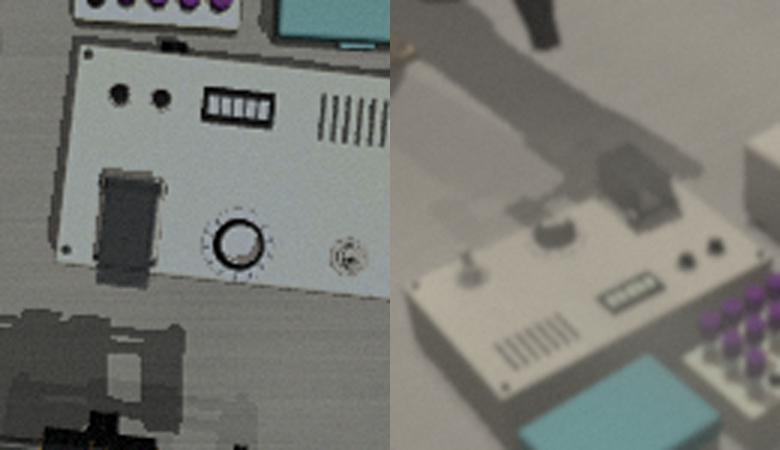

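Guard lies shut at the same heights as before, the knob and light toggle look unchanged, and the arm is clear. Handing in.

```bash
python3 -c "
from plant import bot
print(bot.finish_job())"
```

```text
the job is handed in; nothing more can be done
None
```

The UV toggle should now be on, with the guard shut over it, and the job is handed in at about 12.7 s. I lifted the guard by its lip with the closed fingertip, pushed the toggle over and drew straight back so the guard dropped.

**Checks:**
- **Toggle:** the push met 5.6 N, then fell to about 0. The fingertip then sat with no force in the space the toggle fills when off, so it had gone over. I couldn't see the toggle itself. With the finger still at the switch the network gave only one stray match (0.18), and afterwards the guard hid it.
- **Guard:** it lies shut. Its top reads about 42 mm above the box top and its lip 8.5–10 mm, close to the start. The one odd reading was at the lip's outer edge before the move (3.6 mm).
- **Surroundings:** the knob and light toggle look unchanged in the last pictures, though I didn't measure them. I planned no contact with the loose items, but the last crop shows only parts of some and leaves out the bottle. The highest force in the readings between moves was that 5.6 N.

**Disagreement:** both cameras showed the fingertip about 35 mm short of where the documented tool frame puts it. I used the position seen by the cameras, and the contacts came where that predicted.

The arm was also close to its joint limits at times; one reading had joint 7 at -2.6.

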